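# Pack the case in the drawer box and pick the box up

### The job

Lay the small hinged hard case flat in the open drawer of the portable plywood box and slide the drawer fully shut while the box stands on the bench. Then lift the box by its carrying handle and finish holding it still and level in the air, about 10 cm above the bench, with nothing but the gripper carrying it; do not put it down. Leave the other things on the bench where they are, and never tip the box over.

Things in the scene. Friction and masses are not known exactly. Their poses are not given: they have to be found in the camera images.
- chest: Portable plywood drawer box standing loose on the bench, 150 (x) x 130 (y) x 70 high, with one drawer and a wooden carrying handle on top (see chest_grip); mass with drawer 0.5 to 0.8 kg. Origin: centre of its underside; z up; the drawer comes out of its -x face. It slides on the bench if pushed hard (over about 2.5 N).
- chest_grip (a point): Middle of the carrying handle's bar, 115 above the box's underside, midway along its x and y; axes as chest. The bar is flat-sided wood along the box's y, 14 thick (x) x 16 high (z), on two posts with 84 free between them and 37 free under the bar.
- drawer (a joint): Drawer travel in m: 0 fully shut, grows as it slides out along the box's -x, stop at 0.110. It starts about 0.09 to 0.108 out, moves against about 1 N of friction plus 4 N per m/s and stays where it is left.
- drawer_floor (a point): Centre of the drawer's inner floor, moving with the drawer, axes as chest. Inside 125 (x) x 104 (y), floor 13 above the box's underside, side walls 38 above the floor. With the drawer out by q, the inside is uncovered from 62 mm on the -x side of this point (inner face of the drawer front) for a length of q minus 8 mm; the rest lies under the box's top.
- drawer_front (a point): Point on the outer face of the drawer front, mid-width, 30 above the box's underside, moving with the drawer; axes as chest. The front is a flat 8 thick, 116 wide panel from 8 to 58 above the underside, with a finger notch in its top edge (40 wide, 12 deep); no knob. Shut, it is flush with the box's -x face.
- case: Small grey hinged hard case, a rounded block with a lid seam and a little steel latch, lying flat on the bench; 50 (x) x 34 (y) x 26 high, 50 to 75 g. Origin: centre of its underside, z up.
- spool: Bystander, leave alone: bare aluminium wire spool standing on end, 42 dia x 38 high (mm). Origin: centre of its underside.
- screwdriver: Bystander, leave alone: screwdriver lying flat, 150 long, thick handle 26 (mm). Origin: near the middle of its length, at bench level.
- pliers: Bystander, leave alone: small pliers lying flat, about 115 long, 14 high (mm). Origin: near the middle of its length, at bench level.
- tape: Bystander, leave alone: roll core of cardboard lying flat, ring 70 dia x 22 high (mm). Origin: centre of its underside.
- tape_measure: Bystander, leave alone: pocket tape measure standing upright, 65 x 40 x 62 high (mm). Origin: centre of its underside.
- glue: Bystander, leave alone: glue bottle standing upright, 50 dia x 120 high (mm). Origin: centre of its underside.
Things that resemble listed ones, but are neither listed nor needed, are in the scene too. Of the things that look like the chest, the middle-sized one is meant.

How it is judged (in metres and radians):
On the way, in this order (a step that is already met when the one before it is completed fails the run):
1. the case lies flat in the open drawer, let go (x of case in the frame of drawer_floor between -0.055 and 0.055 m and y of case in the frame of drawer_floor between -0.045 and 0.045 m and z of case in the frame of drawer_floor between -0.006 and 0.008 m and angle between the z axis of case and the z axis of drawer_floor, either way round below 0.2 rad and value of joint drawer above 0.05 m and contact force between the fingers and case below 0.1 N and height (world z) of chest below 0.01 m), for 0.2 s.
2. the drawer is fully shut on the case, the box standing on the bench (x of case in the frame of drawer_floor between -0.055 and 0.055 m and y of case in the frame of drawer_floor between -0.045 and 0.045 m and z of case in the frame of drawer_floor between -0.006 and 0.008 m and angle between the z axis of case and the z axis of drawer_floor, either way round below 0.2 rad and value of joint drawer below 0.006 m and height (world z) of chest below 0.01 m), for 0.2 s.
At the end, for the whole second after the job is handed in: Box held by its handle (TCP within 40 mm of bar middle, over 2 N), underside 60 to 160 mm up, tilt under 0.12 rad, still (20 mm/s, 0.15 rad/s), touching neither bench nor bystanders; drawer shut within 8 mm, case flat on its floor (x of case in the frame of drawer_floor between -0.055 and 0.055 m and y of case in the frame of drawer_floor between -0.045 and 0.045 m and z of case in the frame of drawer_floor between -0.006 and 0.008 m and angle between the z axis of case and the z axis of drawer_floor, either way round below 0.2 rad and value of joint drawer below 0.008 m and height (world z) of chest between 0.06 and 0.16 m and angle between chest's own z axis and vertical below 0.12 rad and linear speed of chest below 0.02 m/s and angular speed of chest below 0.15 rad/s and contact force between the fingers and chest above 2 N and distance between the grasp point and chest_grip below 0.04 m and contact force between chest and table below 0.05 N and contact force between chest and spool below 0.05 N and contact force between chest and screwdriver below 0.05 N and contact force between chest and pliers below 0.05 N and contact force between chest and tape below 0.05 N and contact force between chest and tape_measure below 0.05 N and contact force between chest and glue below 0.05 N); the arm keeps its last pose, push and grip.
It fails at once if a bystander was moved more than 30 mm (distance of any of spool, screwdriver, pliers, tape, tape_measure, glue from where it was at the start of the episode above 0.03 m).
It fails at once if the box was tipped by more than 0.5 rad (angle between chest's own z axis and vertical above 0.5 rad).
It also fails if it takes over 70 s, if anything falls off the work surface, if the arm or the gripper's body presses on something with over 40 N, if the wrist force passes 120 N, or if a joint passes its speed limit or range.

### The arm

A 6-joint arm with a two-finger parallel gripper is mounted at the origin on the work surface. World frame = base frame: x ahead of the robot, y to its left, z up, the work surface at z = 0. Lengths are in mm, angles in degrees, forces in N, time in s.
With the tool pointing down it reaches from about 350 to 850 mm from the base axis. Payload 8.1 kg.
Tool frame: the origin (TCP) lies between the finger pads, 19 mm behind the fingertips; this is the grasp point; z points along the fingers, y is the line along which they close (so a half turn about z gives the same grasp; the last joint's range is limited). The gripper opens to 85 mm and grips with 20 to 120 N. Pads are 22 mm wide; open, the fingers measure 114 mm over their backs; the gripper's body (76 mm by 85 mm) begins 54 mm behind the grasp point. The pads swing forward as they close: fully open they stand 13 mm farther back than shut.
Start: joints at [60.252, 7.471, 85.268, -0, 87.261, -4.893], TCP at [252.173, 544.439, 249.992] pointing down, gripper open.
Joint ranges: [-169.43, 169.43], [-51.17, 129.36], [1.28, 143.12], [-76.62, 256.62], [0, 156.53], [-152.29, 152.29]. Speed limits (degrees/s): [136.94, 136.94, 159.86, 180, 180, 180].

### API

Orientations are given as [roll, pitch, yaw] about the fixed x, y, z axes, in that order (R = Rz(yaw) Ry(pitch) Rx(roll)).
In Python, from bench import status, eyes, r gives the robot as it stands.
- The arm moves only by the shell command python3 -m handwheel 'ROWS' [FORCE]. ROWS is a JSON object whose one key "series" holds a list that holds one entry, the list of rows, each a list of 7 numbers: the shift along the tool's x, y, z in cm, then the turn, a rotation vector about the tool's x, y, z in rad, then the opening, from 0 (shut) to 1 (fully open). In form: {"series": [[[tx, ty, tz, rx, ry, rz, claw], ...]]}. A call has 1 to 12 rows; each row is the pose to reach, as a shift and turn from the pose commanded when the call began, along the tool's axes at that moment; what a row does not reach only later rows make up. A row lasts 1/8 s, in which the tool goes at most 62.5 mm and 10.7 degrees, less where a joint would pass 70% of its speed; a pose out of reach is approached as far as the arm can. A call with a gripper value outside its range is refused whole. The fingers move at their own pace and stop on an object; FORCE is the grip in N (left out, the last holds). Time passes only in rows, so rows that repeat a pose let the fingers close. It gives the time, the measured TCP pose, the force, the opening and the grip force at its end, in the units of the state.
- status.sense(): the state, without advancing time (a new reading comes with each control period).
- eyes.snapshot(name): name is "scene" or "top" or "wrist"; returns a dict with "img" (384x512x3 uint8, red, green, blue), "mtx" (3x3 intrinsics, pixels), "R" (3x3) and "t" (3): a world point X has camera coordinates R X + t. Camera axes: x right, y down, z forward; pixel columns grow to the right and rows downward; lengths in mm; the calibration is good to about 2 mm. The wrist camera is an equidistant fisheye: a pixel r from the principal point sees the ray r / f radians off the axis. A picture is of the moment at which its call begins. There is no depth.
- r.hand_in(): hands the job in; it is judged then, once.
The state is a dict: "time": time; "joint_pos": joint angles; "qd": joint speeds; "joint_efforts": joint torques, N m; "tool_pos": TCP position; "tcp_rot": TCP orientation; "ft_force": force on the tool from outside, world axes, zero at the start; "wrist_torque": the same for the moment, N m; "finger_gap": finger opening in mm; "grip_force": force on a finger pad.
Only numpy, scipy, OpenCV 4.12 (cv2) and the standard library are available. Lean on these libraries where they do the work, as an engineer would, in place of code of your own. Each camera call takes 0.05 s, during which the arm holds its last target. There are 200 camera calls.

## Working session

There is one attempt and no reset: what is moved stays moved. The work goes in short steps, Python scripts to look and compute and a shell command to move; the robot and the scene stay as the last step left them, time stands still between calls to the robot, and variables do not carry over. Pictures are saved under pics/ and viewed, at most 10 in all, crops included, and the job is handed in when it is done.

```bash
ls; mkdir -p pics; python3 - <<'E'
from bench import status, eyes, r
import cv2
s=status.sense(); print(s)
for n in ("scene","top"):
    d=eyes.snapshot(n); cv2.imwrite(f"pics/{n}1.png",cv2.resize(d["img"][:,:,::-1],None,fx=1.5,fy=1.5,interpolation=cv2.INTER_CUBIC)); print(n,d["mtx"],d["R"],d["t"])
E
```

```text
pics
{'time': 0.0, 'joint_pos': array([ 6.02536876e+01,  7.51500023e+00,  8.53300260e+01,  8.77289045e-04,
        8.72616521e+01, -4.89218309e+00]), 'qd': array([-0.03123563, -0.02934372,  0.01276352, -0.06929594, -0.01175574,
        0.03651355]), 'joint_efforts': array([ 2.42564747e-04, -5.69376791e+01, -5.00563502e+01, -8.32860087e-05,
        1.47287466e-02, -3.82340517e-06]), 'tool_pos': array([251.89328678, 543.99075026, 248.93837106]), 'tcp_rot': array([-1.79893785e+02, -9.97064291e-03,  1.55145819e+02]), 'ft_force': array([-0.87547786, -0.34305223, -0.32951659]), 'wrist_torque': array([ 0.00156259, -0.02810981,  0.01258319]), 'grip_force': 0.0, 'finger_gap': 85.44336337393469}
scene [[385.68941068   0.         254.51351484]
 [  0.         385.68941068 187.71186015]
 [  0.           0.           1.        ]] [[ 0.42009748  0.90730471 -0.01778387]
 [ 0.54170604 -0.26644523 -0.79722112]
 [-0.7280609   0.32527695 -0.60342541]] [-230.68363012 -198.35623456 1550.29227868]
top [[396.43922416   0.         258.52614563]
 [  0.         396.43922416 194.87455644]
 [  0.           0.           1.        ]] [[ 0.01434641 -0.99962541  0.02330705]
 [-0.99583805 -0.01638246 -0.08965601]
 [ 0.09000425 -0.02192381 -0.99570005]] [ -13.61638844  502.26393383 1256.88533622]
```

View pics/scene1.png

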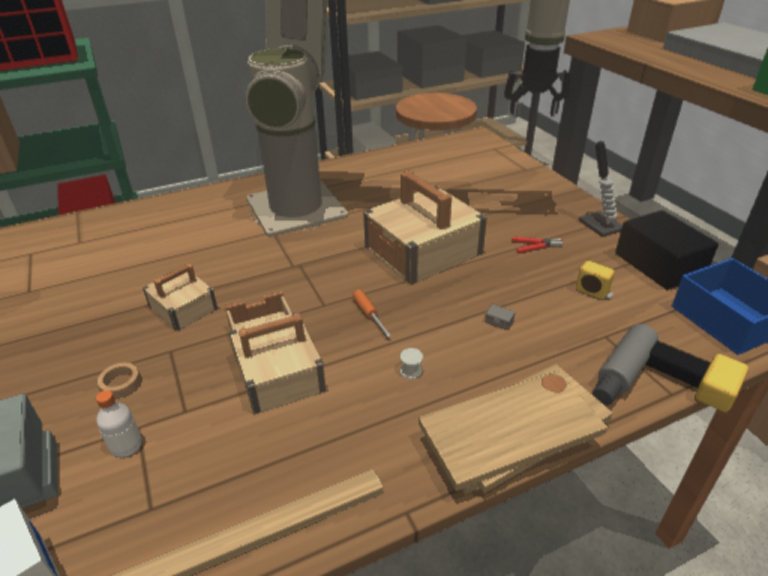

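View pics/top1.png

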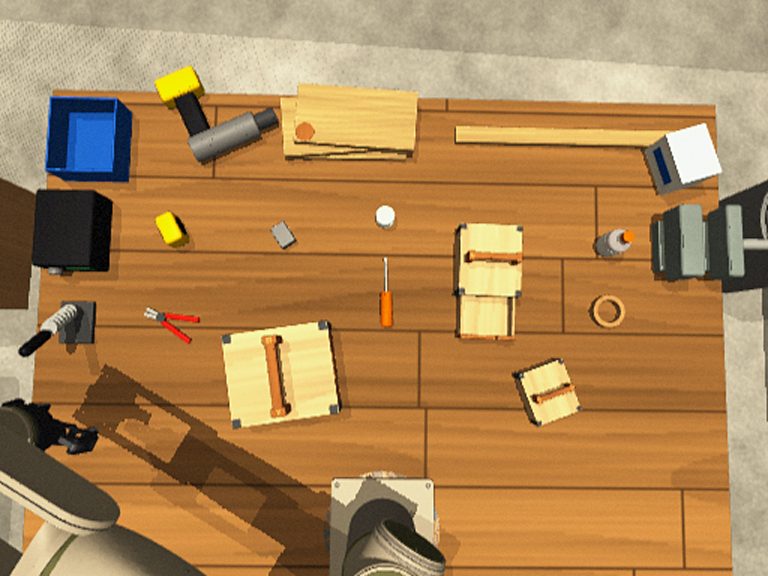

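Scene and top show three boxes (top picture, enlarged ×1.5): large at (280,375), middle-sized at (490,260) with its drawer open towards the robot, and small at (547,392). The middle-sized one is the one meant. The grey case is at (283,235), with the spool (385,216) and screwdriver (387,292) between them. I'll measure these and confirm in a crop.

```bash
cat > h.py <<'E'
import numpy as np, cv2
from bench import status, eyes, r
def cast(d,uv,z):
    uv=np.atleast_2d(np.float64(uv)); K=d["mtx"]
    x=(uv-[K[0,2],K[1,2]])/K[0,0]
    if d.get("fish"):
        rr=np.linalg.norm(x,axis=1,keepdims=True); v=np.c_[x/np.maximum(rr,1e-9)*np.sin(rr),np.cos(rr)]
    else: v=np.c_[x,np.ones(len(x))]
    w=v@d["R"]; c=-d["R"].T@d["t"]
    return c+w*((z-c[2])/w[:,2])[:,None]
def snap(n):
    d=eyes.snapshot(n); d["fish"]=n=="wrist"; return d
def blob(m,win):
    x0,y0,x1,y1=win; k=np.zeros_like(m); k[y0:y1,x0:x1]=m[y0:y1,x0:x1]
    c,_=cv2.findContours(k,cv2.RETR_EXTERNAL,cv2.CHAIN_APPROX_NONE)
    return max(c,key=cv2.contourArea)[:,0,:]
def rect(d,c,z):
    P=cast(d,c,z)[:,:2].astype(np.float32); return cv2.minAreaRect(P),cv2.boxPoints(cv2.minAreaRect(P)).round(1).tolist()
E
python3 - <<'E'
from h import *
d=snap("top"); im=d["img"]; hsv=cv2.cvtColor(im,cv2.COLOR_RGB2HSV)
print("case",rect(d,blob((hsv[...,1]<90).astype(np.uint8),(175,140,203,172)),26))
print("wood",rect(d,blob(((hsv[...,2]>195)&(hsv[...,1]<125)).astype(np.uint8),(298,145,355,230)),70))
bar=((hsv[...,2]<205)&(hsv[...,1]>130)).astype(np.uint8)
print("bar",rect(d,blob(bar,(307,163,350,180)),123))
for p in [(413,172),(490,260)]: 
    v=np.int32(np.array(p)/1.5); print(im[v[1],v[0]],hsv[v[1],v[0]])
a=cv2.resize(im[140:235,295:360,::-1],None,fx=6,fy=6,interpolation=cv2.INTER_CUBIC)
b=cv2.resize(im[140:235,170:220,::-1],None,fx=6,fy=6,interpolation=cv2.INTER_CUBIC)
cv2.imwrite("pics/crop1.png",np.hstack([a,b]))
E
```

```text
case (((623.20068359375, 223.7705535888672), (53.204917907714844, 35.947566986083984), 30.852643966674805), [[591.0999755859375, 225.60000610351562], [609.5999755859375, 194.6999969482422], [655.2999877929688, 222.0], [636.7999877929688, 252.8000030517578]])
wood (((571.7720947265625, -218.05474853515625), (128.39122009277344, 150.83868408203125), 88.7341079711914), [[495.0, -280.6000061035156], [645.7999877929688, -283.8999938964844], [648.5999755859375, -155.5], [497.79998779296875, -152.1999969482422]])
bar (((562.8243408203125, -214.3046875), (120.7183609008789, 33.35044479370117), 89.43486785888672), [[545.5999755859375, -274.5], [578.9000244140625, -274.79998779296875], [580.0999755859375, -154.10000610351562], [546.7000122070312, -153.8000030517578]])
[185 122  58] [ 15 175 185]
[155 116  68] [ 17 143 155]
```

View pics/crop1.png

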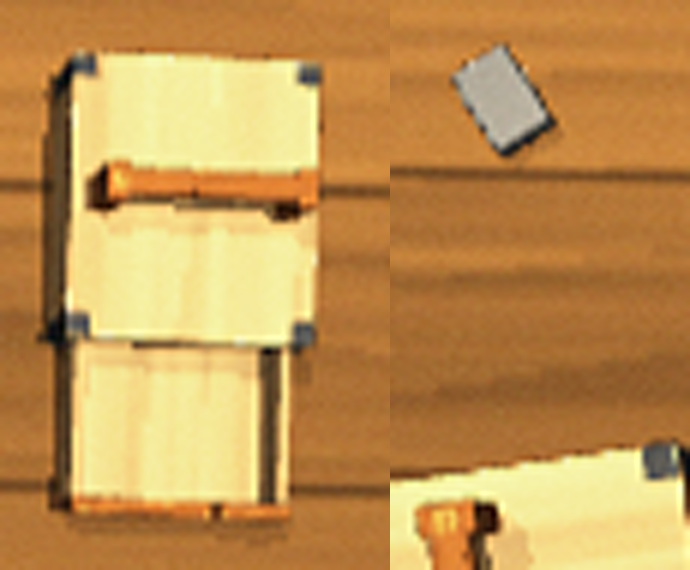

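The crop confirms the middle box: top corners at (70,57), (322,67), (316,348), (65,340); drawer front's edge runs from (75,505) to (290,515). The case, a grey block with no look-alike near, is at (500,100). Next, poses.

```bash
python3 - <<'E'
from h import *
d=snap("top"); im=d["img"]
f=lambda p:np.array(p)/6+[295,140]-0.4
C=cast(d,f([(70,57),(322,67),(316,348),(65,340)]),70); print(C.round(1)); print("ctr",C.mean(0).round(1))
F=cast(d,f([(72,512),(290,518)]),58);print("front",F.round(1))
e=[C[0]-C[1],F[0]-F[1]]; print([np.degrees(np.arctan2(-v[0],v[1])).round(1) for v in e], [np.degrees(np.arctan2(*(C[i]-C[j])[[1,0]])).round(1) for i,j in((0,3),(1,2))])
# bar ends in scene & top: brown mask components in scene
s=snap("scene");h=cv2.cvtColor(s["img"],cv2.COLOR_RGB2HSV)
# check predicted points
c=C.mean(0)
for nm,q in (("top",d),("scene",s)):
    for X in ([c[0],c[1],123],[c[0],c[1],70],[623,224,26]):
        p=q["mtx"]@(q["R"]@np.array(X)+q["t"]); print(nm,X,(p[:2]/p[2]).round(1))
# case in scene
m=(h[...,1]<60).astype(np.uint8); b=blob(m,(318,198,348,222)); print("case scene bbox",cv2.boundingRect(b),cast(s,b.mean(0),13))
E
```

```text
[[ 645.4 -153.1   70. ]
 [ 642.6 -286.1   70. ]
 [ 494.2 -282.1   70. ]
 [ 496.2 -151.1   70. ]]
ctr [ 569.6 -218.1   70. ]
front [[ 407.4 -156.8   58. ]
 [ 405.9 -270.9   58. ]]
[np.float64(-1.2), np.float64(-0.7)] [np.float64(-0.8), np.float64(-1.6)]
top [np.float64(569.5675915959789), np.float64(-218.1065054587948), 123] [330.3 170.8]
top [np.float64(569.5675915959789), np.float64(-218.1065054587948), 70] [326.8 173.3]
top [623, 224, 26] [188.  156.5]
scene [np.float64(569.5675915959789), np.float64(-218.1065054587948), 123] [179.9 215.1]
scene [np.float64(569.5675915959789), np.float64(-218.1065054587948), 70] [182.6 230.1]
scene [623, 224, 26] [332.7 207.3]
case scene bbox (324, 203, 19, 16) [[624.05722048 225.72513718  13.        ]]
```

Case at (623,224), long axis 31°. Chest at (570,-218), yaw about -1°, drawer out about 88-90 mm. First move: above the case.

```bash
python3 -m handwheel '{"series": [[[-12,-3.5,5,0,0,0.18,1],[-18,-5,10,0,0,0.36,1],[-24,-7,12,0,0,0.54,1],[-30,-9,12,0,0,0.72,1],[-36,-11,12,0,0,0.9,1],[-42,-12,12,0,0,1.08,1],[-47.1,-13.4,12,0,0,1.26,1],[-47.1,-13.4,12,0,0,1.44,1],[-47.1,-13.4,12,0,0,1.62,1],[-47.1,-13.4,12,0,0,1.8,1],[-47.1,-13.4,12,0,0,1.98,1],[-47.1,-13.4,12,0,0,2.17,1]]]}' 40
python3 - <<'E'
from h import *
s=status.sense(); print(s["tool_pos"],s["tcp_rot"],s["joint_pos"].round(1))
d=snap("wrist"); print(d["R"].round(3).tolist(),d["t"])
cv2.imwrite("pics/w1.png",d["img"][:,:,::-1])
E
```

```text
time: 1.75
tool_pos: [623.2, 224.7, 129.6]
tcp_rot: [-180.0, 0.0, 30.6]
ft_force: [-0.1, 1.2, 0.4]
finger_gap: 85.5
grip_force: 0.0
[623.15480103 224.68621286 129.64991916] [-1.79989134e+02  3.07303546e-02  3.05931422e+01] [15.4 21.6 81.6  0.  76.9 74.8]
[[0.508, -0.861, -0.0], [-0.831, -0.491, 0.261], [-0.225, -0.132, -0.965]] [-123.96988064  626.28630988  431.45164215]
```

View pics/w1.png

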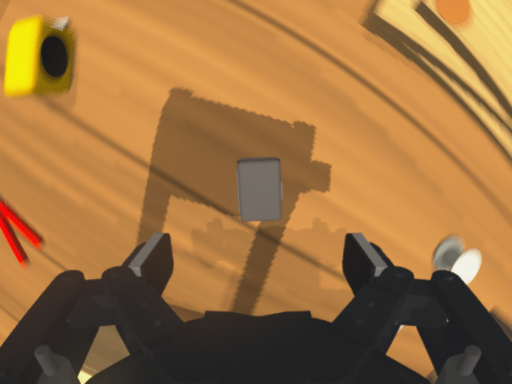

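The wrist view shows the case at (260,188), square to the gripper and roughly centred between the fingers. I'll measure it from here.

```bash
python3 - <<'E'
from h import *
d=snap("wrist");h=cv2.cvtColor(d["img"],cv2.COLOR_RGB2HSV)
b=blob((h[...,1]<70).astype(np.uint8),(228,150,292,226)); print(cv2.boundingRect(b)); print(rect(d,b,26))
s=status.sense();print(s["tool_pos"],s["tcp_rot"])
E
```

```text
(236, 157, 46, 64)
(((628.80712890625, 225.4381866455078), (51.1057243347168, 34.959556579589844), 34.1783332824707), [[597.7999877929688, 225.5], [617.5, 196.60000610351562], [659.7999877929688, 225.3000030517578], [640.0999755859375, 254.3000030517578]])
[623.11931145 224.78667446 129.71643042] [-1.79992654e+02  2.57918136e-02  3.08023556e+01]
```

```bash
python3 -m handwheel '{"series": [[[0.3,0.15,5,0,0,-0.03,1],[0.3,0.15,8,0,0,-0.03,1],[0.3,0.15,9.6,0,0,-0.03,1],[0.3,0.15,10.7,0,0,-0.03,1],[0.3,0.15,10.7,0,0,-0.03,1],[0.3,0.15,10.7,0,0,-0.03,0],[0.3,0.15,10.7,0,0,-0.03,0],[0.3,0.15,10.7,0,0,-0.03,0],[0.3,0.15,10.7,0,0,-0.03,0],[0.3,0.15,10.7,0,0,-0.03,0],[0.3,0.15,10.7,0,0,-0.03,0]]]}' 30
```

```text
time: 3.22
tool_pos: [627.3, 225.3, 24.0]
tcp_rot: [180.0, -0.1, 32.7]
ft_force: [-1.1, -0.8, 6.2]
finger_gap: 33.5
grip_force: 30.8
```

```bash
python3 -m handwheel '{"series": [[[0,0,-6,0,0,0,0],[0,0,-12.6,0,0,0,0],[-4,2.9,-12.6,0,0,0.1,0],[-8,5.8,-12.6,0,0,0.2,0],[-12.5,9.1,-12.6,0,0,0.3,0],[-17,12.4,-12.6,0,0,0.4,0],[-21.5,15.6,-12.6,0,0,0.5,0],[-26,18.9,-12.6,0,0,0.588,0],[-30.5,22.2,-12.6,0,0,0.588,0],[-35,25.4,-12.6,0,0,0.588,0],[-38.2,27.7,-12.6,0,0,0.588,0],[-38.2,27.7,-12.6,0,0,0.588,0]]]}'
python3 - <<'E'
from h import *
d=snap("wrist");cv2.imwrite("pics/w2.png",d["img"][:,:,::-1])
s=status.sense();print(s["tool_pos"],s["tcp_rot"])
def proj(X):
    v=d["R"]@np.array(X,float)+d["t"]; rr=np.hypot(v[0],v[1]); return (np.array([v[0],v[1]])/rr*np.arctan2(rr,v[2])*d["mtx"][0,0]+d["mtx"][:2,2]).round()
for n,X in dict(face_L=(494.6,-151,70),face_R=(494.2,-282,70),fl=(407.4,-157,58),fr=(406,-271,58)).items(): print(n,proj(X))
E
```

```text
time: 4.72
tool_pos: [453.3, -216.5, 148.8]
tcp_rot: [180.0, 0.0, -1.2]
ft_force: [-0.4, 1.0, -0.5]
finger_gap: 33.3
grip_force: 30.1
[ 453.92658409 -215.06605451  148.76643127] [-1.79977579e+02  1.78412134e-02 -1.17299805e+00]
face_L [163. 152.]
face_R [349. 148.]
fl [186. 255.]
fr [325. 254.]
```

View pics/w2.png

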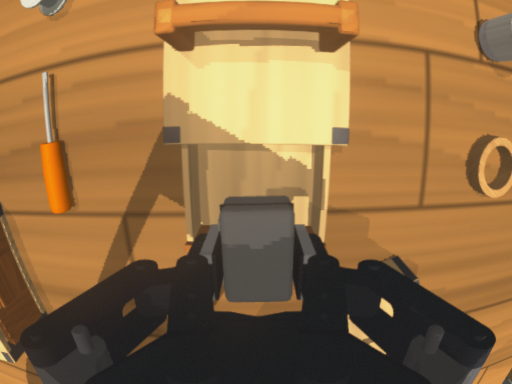

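The case hangs at (257,250), centred over the open drawer, whose inner sides are at columns 200–310; the box face edge is at row 144. Lower, release, rise.

```bash
python3 -m handwheel '{"series": [[[0.3,0,4,0,0,0,0],[0.3,0,7,0,0,0,0],[0.3,0,9.5,0,0,0,0],[0.3,0,10.6,0,0,0,0],[0.3,0,11.2,0,0,0,0],[0.3,0,11.3,0,0,0,0],[0.3,0,11.3,0,0,0,0]]]}'
```

```text
time: 5.65
tool_pos: [458.4, -214.6, 37.0]
tcp_rot: [179.9, -0.1, -1.0]
ft_force: [0.8, 1.5, 0.9]
finger_gap: 33.6
grip_force: 30.2
```

```bash
python3 -m handwheel '{"series": [[[0,0,0.1,0,0,0,0.58],[0,0,0.1,0,0,0,0.58],[0,0,0.1,0,0,0,0.58],[0,0,0.1,0,0,0,0.58],[0,0,0,0,0,0,0.58],[0,0,-2,0,0,0,0.58],[0,0,-6,0,0,0,0.58],[0,0,-10,0,0,0,0.58],[-5,0,-11,0,0,0,0],[-10,0,-11,0,0,0,0],[-10,0,-11,0,0,0,0],[-10,0,-11,0,0,0,0]]]}'
python3 - <<'E'
from h import *
d=snap("wrist");w=d["img"];cv2.imwrite("pics/w3.png",w[:,:,::-1])
E
```

```text
time: 7.15
tool_pos: [358.1, -212.9, 146.5]
tcp_rot: [180.0, -0.1, -1.1]
ft_force: [1.0, -0.6, -0.4]
finger_gap: -0.3
grip_force: 0.0
```

View pics/w3.png

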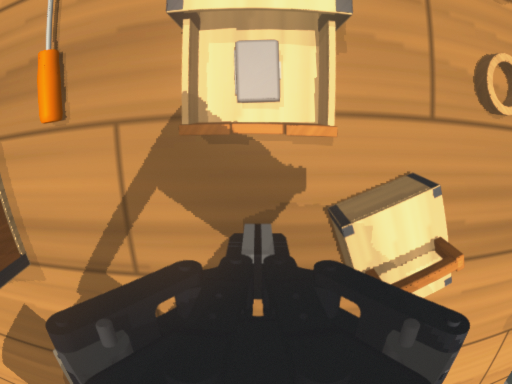

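The case lies flat at (257,72) in the drawer; its front's outer face is at row 130, with the small box clear to the right. Now push with shut fingers.

```bash
python3 -m handwheel '{"series": [[[2.3,0,5,0,0,0,0],[2.3,0,9,0,0,0,0],[2.3,0,10.2,0,0,0,0],[3.0,0,10.2,0,0,0,0],[4,0,10.2,0,0,0,0],[5,0,10.2,0,0,0,0],[6,0,10.2,0,0,0,0],[7,0,10.2,0,0,0,0],[8,0,10.2,0,0,0,0],[9,0,10.2,0,0,0,0],[10,0,10.2,0,0,0,0],[11,0,10.2,0,0,0,0]]]}'
python3 -m handwheel '{"series": [[[0.5,0,0,0,0,0,0],[0.7,0,0,0,0,0,0],[0.9,0,0,0,0,0,0],[0.9,0,0,0,0,0,0]]]}'
python3 - <<'E'
from h import *
d=snap("top");im=d["img"][140:235,295:360,::-1]
a=cv2.resize(im,None,fx=6,fy=6,interpolation=cv2.INTER_CUBIC)
w=snap("wrist")["img"][:,:,::-1]
cv2.imwrite("pics/p1.png",np.hstack([cv2.resize(a,(263,384)),w]))
E
```

```text
time: 8.7
tool_pos: [468.2, -214.5, 43.9]
tcp_rot: [180.0, 0.0, -1.0]
ft_force: [-1.3, -0.6, 1.5]
finger_gap: -0.3
grip_force: 0.7
time: 9.2
tool_pos: [476.6, -214.6, 44.0]
tcp_rot: [-180.0, -0.0, -1.0]
ft_force: [0.5, -0.3, 0.6]
finger_gap: 0.2
grip_force: 0.0
```

View pics/p1.png

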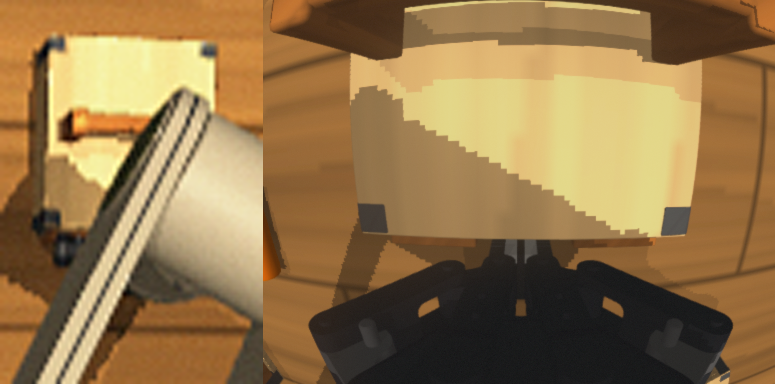

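Wrist half: the drawer front's rim still shows (about 8 mm) below the box edge at row 238. Push on in small steps and watch the force.

```bash
python3 -m handwheel '{"series": [[[0.3,0,0,0,0,0,0],[0.6,0,0,0,0,0,0],[0.6,0,0,0,0,0,0]]]}'; python3 -m handwheel '{"series": [[[0.2,0,0,0,0,0,0],[0.2,0,0,0,0,0,0]]]}'; python3 -m handwheel '{"series": [[[0.2,0,0,0,0,0,0],[0.2,0,0,0,0,0,0]]]}'; python3 -m handwheel '{"series": [[[0.2,0,0,0,0,0,0],[0.2,0,0,0,0,0,0]]]}'
python3 - <<'E'
from h import *
s=status.sense();print(s["tool_pos"],s["ft_force"])
w=snap("wrist")["img"][180:270,60:460,::-1]
cv2.imwrite("pics/p2.png",cv2.resize(w,None,fx=2,fy=2,interpolation=cv2.INTER_CUBIC))
E
```

```text
time: 9.68
tool_pos: [482.9, -214.8, 44.1]
tcp_rot: [180.0, -0.0, -1.0]
ft_force: [1.1, 0.4, 0.2]
finger_gap: 0.1
grip_force: 0.0
time: 9.93
tool_pos: [484.3, -214.8, 43.8]
tcp_rot: [-180.0, 0.0, -1.0]
ft_force: [-2.8, 0.1, 0.9]
finger_gap: 0.1
grip_force: 0.0
time: 10.18
tool_pos: [486.5, -214.7, 43.8]
tcp_rot: [-180.0, 0.0, -1.0]
ft_force: [-2.8, -0.3, -0.8]
finger_gap: -0.1
grip_force: 0.1
time: 10.42
tool_pos: [488.8, -214.8, 43.9]
tcp_rot: [-180.0, -0.0, -1.0]
ft_force: [-2.8, -0.1, -0.5]
finger_gap: 0.3
grip_force: 0.1
[ 488.75076831 -214.78709261   43.89788806] [-2.80973777 -0.11662779 -0.48840347]
```

View pics/p2.png

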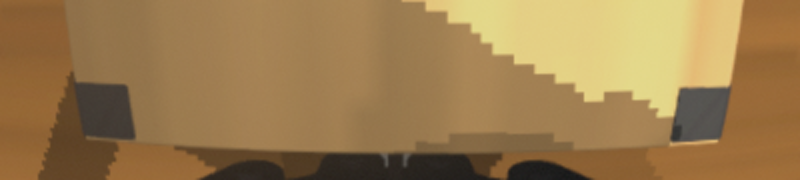

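Steady 2.8 N means the drawer is shut and the box slid about 4-5 mm; the front's rim at row 150 has gone flush. Now back off, rise, and turn over the handle.

```bash
python3 -m handwheel '{"series": [[[-1.5,0,0,0,0,0,0],[-3,0,-2,0,0,0,0],[-3,0,-8,0,0,0,0],[-3,0,-14,0,0,-0.18,1],[-3,0,-18.6,0,0,-0.36,1],[0,0.1,-18.6,0,0,-0.54,1],[3,0.1,-18.6,0,0,-0.72,1],[6,0.1,-18.6,0,0,-0.9,1],[8.6,0.1,-18.6,0,0,-1.08,1],[8.6,0.1,-18.6,0,0,-1.26,1],[8.6,0.1,-18.6,0,0,-1.44,1],[8.6,0.1,-18.6,0,0,-1.57,1]]]}'
python3 - <<'E'
from h import *
d=snap("wrist");cv2.imwrite("pics/w4.png",d["img"][:,:,::-1])
s=status.sense();print(s["tool_pos"],s["tcp_rot"])
def proj(X):
    v=d["R"]@np.array(X,float)+d["t"]; rr=np.hypot(v[0],v[1]); return (np.array([v[0],v[1]])/rr*np.arctan2(rr,v[2])*d["mtx"][0,0]+d["mtx"][:2,2]).round()
for X in [(568,-217.5,123),(582,-217.5,123),(568,-257,123),(582,-257,123)]: print(X,proj(X))
E
```

```text
time: 11.98
tool_pos: [575.3, -217.3, 230.3]
tcp_rot: [179.9, 0.0, 89.3]
ft_force: [-0.5, 0.3, -0.3]
finger_gap: 85.4
grip_force: 0.0
[ 575.25401375 -217.32860716  230.37451733] [1.79908719e+02 1.49520878e-02 8.95755503e+01]
(568, -217.5, 123) [247. 194.]
(582, -217.5, 123) [265. 194.]
(568, -257, 123) [248. 239.]
(582, -257, 123) [265. 239.]
```

View pics/w4.png

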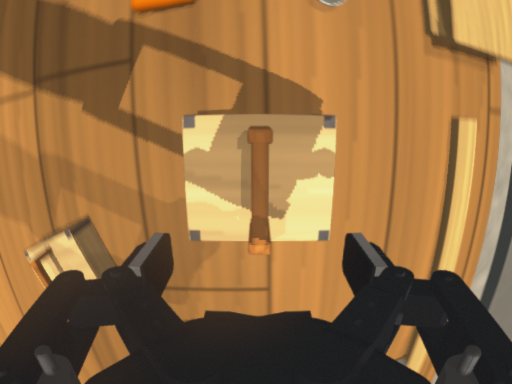

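The handle bar runs down columns 250–268, rows 127–252, centred at (259,190) between the open fingers. Descend and grip.

```bash
python3 -m handwheel '{"series": [[[0.1,0.2,5,0,0,0,1],[0.1,0.2,9,0,0,0,1],[0.1,0.2,11.4,0,0,0,1],[0.1,0.2,11.4,0,0,0,1],[0.1,0.2,11.4,0,0,0,0],[0.1,0.2,11.4,0,0,0,0],[0.1,0.2,11.4,0,0,0,0],[0.1,0.2,11.4,0,0,0,0],[0.1,0.2,11.4,0,0,0,0],[0.1,0.2,11.4,0,0,0,0],[0.1,0.2,11.4,0,0,0,0]]]}' 80
python3 -m handwheel '{"series": [[[0,0,-0.3,0,0,0,0],[0,0,-1,0,0,0,0],[0,0,-2.2,0,0,0,0],[0,0,-3.5,0,0,0,0],[0,0,-5,0,0,0,0],[0,0,-6.5,0,0,0,0],[0,0,-8,0,0,0,0],[0,0,-9,0,0,0,0],[0,0,-9.7,0,0,0,0],[0,0,-10,0,0,0,0],[0,0,-10,0,0,0,0],[0,0,-10,0,0,0,0]]]}'
python3 -m handwheel '{"series": [[[0,0,0,0,0,0,0],[0,0,0,0,0,0,0],[0,0,0,0,0,0,0],[0,0,0,0,0,0,0]]]}'
python3 - <<'E'
from h import *
d=snap("scene");cv2.imwrite("pics/s2.png",cv2.resize(d["img"][100:300,60:380,::-1],None,fx=2,fy=2,interpolation=cv2.INTER_CUBIC))
E
```

```text
time: 13.4
tool_pos: [577.2, -216.6, 116.8]
tcp_rot: [179.9, 0.0, 88.9]
ft_force: [0.8, 0.6, 5.4]
finger_gap: 12.7
grip_force: 79.1
time: 14.9
tool_pos: [576.2, -216.3, 215.3]
tcp_rot: [-179.9, -0.0, 88.9]
ft_force: [-0.2, 0.0, -6.0]
finger_gap: 12.4
grip_force: 78.1
time: 15.4
tool_pos: [576.6, -216.4, 216.0]
tcp_rot: [180.0, 0.0, 88.9]
ft_force: [-0.1, 0.5, -5.7]
finger_gap: 12.3
grip_force: 78.1
```

View pics/s2.png

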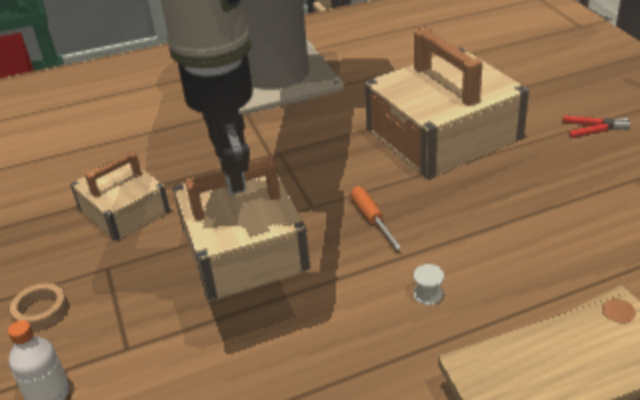

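The box hangs level at (245,235) with its shadow well below; it weighs about 6 N, the grip force is 78 N and the bystanders are in place. Handing in.

```bash
python3 -c "
from bench import r; print(r.hand_in())"
```

```text
the job is handed in; nothing more can be done
None
```

The case is in the shut drawer and the gripper is holding the box by its handle, level and about 10 cm above the bench; the job is handed in, but no verdict came back, and I judged the drawer shut by push force and a wrist view before lifting.

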